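# Seat the square insert in the wheel's holder and clip it down

## Task

On the small potter's wheel, the square plywood insert has been left lying crooked across the square recess of the round holder. Turn it round until it drops into the recess, fully home and flush with the holder, and then swing the steel clip all the way round to its stop so that it holds the insert's edge down. Leave the other pots and tools where they are.

Things in the scene. Friction and masses are not known exactly. Their poses are not given: they have to be found in the camera images.
- wheel: Table-top potter's wheel; does not turn. Grey drum 304 mm across, on it a round grey holder 282 mm across, its flat top face 131 mm above the table, with a square recess in its middle. A tray 170 x 110 mm, floor 56 mm above the table, sticks out on the wheel's -y side, centred 205 mm from the axis. Origin: on the axis at table height; z up; x, y parallel to the recess's sides.
- recess (a point): Point on the wheel's axis, level with the holder's top face, over the middle of the recess; x, y parallel to the recess's sides, z up. The recess is 144 x 144 mm, 12 mm deep; in its floor is a round hole 43 mm across, and in that a stiff friction pad that carries the insert's stub: the insert sinks only if pushed down with about 5 N when square to the recess, and does not spring back.
- insert: Loose square plywood plate 140 x 140 x 12 mm, 0.3 kg, lower edges bevelled (134 mm at the underside), a round stub 40 mm across, 22 mm long under it. Origin: centre of the plate's underside; z up, x, y parallel to its sides. It starts flat on the holder, 17 to 45 deg out of square, stub in the recess's hole, so it turns about the wheel's axis. Fits in any of 4 quarter turns, within 1 to 2 deg.
- pin_a (a point): Centre of the top of a steel pin on the insert: 16 mm across, standing 22 mm above the plate's top, at x = +40, y = +40 mm in the insert's frame. Pushing a pin sideways turns the plate, with about 3 to 12 N while pressing lightly; pressing hard locks it. When home, the plate's underside is 12 mm below the holder's top face and its top flush with it.
- pin_b (a point): The same for the other pin, at x = -40, y = -40 mm in the insert's frame.
- clip (a joint): Steel clip on the holder: flat bar 16 mm wide, 60 mm from pivot to tip, underside 3 mm and top 11 mm above the holder's face. 0 rad = open, 1.9 rad = its stop, pointing at the wheel's axis over the edge of a seated insert; grows counter-clockwise seen from above. Stiff (about 3 N at the peg), stays where left; starts at 0 to 0.5. It cannot pass over an insert that is not home.
- clip_pivot (a point): Pivot axis of the clip, 3 mm above the holder's top face, 118 mm from the wheel's axis along the wheel's +y.
- clip_peg (a point): Centre of the top of the clip's upright peg, 46 mm from the pivot: 14 mm across, rising from 11 to 41 mm above the holder's top face. Push it sideways to swing the clip.
- rib: Bystander: wooden throwing rib, 110 x 45 x 7 mm, on the wheel's tray. Origin under its centre.
- loop_tool: Bystander: trimming tool, 140 mm long, 12 mm thick, on the wheel's tray. Origin at its underside near the middle.
- bowl: Bystander: white bowl, 150 mm across, 60 mm high. Origin under its centre.
- cup: Bystander: terracotta cup, 84 mm across, 85 mm high. Origin under its centre.
- brush_jar: Bystander: blue jar 94 mm across full of brushes, 210 mm high with them. Origin under its centre.

How it is judged (in metres and radians):
On the way:
1. the insert is home in the recess while the clip is still open (z of insert in the frame of recess below -0.0105 m and horizontal distance between insert and recess below 0.004 m and angle between insert's own z axis and vertical below 0.03 rad and value of joint clip below 1.3 rad), for 0.2 s.
At the end, for the whole second after the job is handed in: The insert lies at rest in the recess, its underside at least 10.5 mm below the holder's top face, within 4 mm of the recess's centre and within 0.03 rad of level; the clip stands at more than 1.75 rad (stop at 1.9) (z of insert in the frame of recess below -0.0105 m and horizontal distance between insert and recess below 0.004 m and angle between insert's own z axis and vertical below 0.03 rad and value of joint clip above 1.75 rad and linear speed of insert below 0.02 m/s); the robot touches nothing.
It fails at once if one of the bystanders (rib, trimming tool, bowl, cup, brush jar) is moved more than 40 mm (distance of any of rib, loop_tool, bowl, cup, brush_jar from where it was at the start of the episode above 0.04 m).
It also fails if it takes over 64 s, if anything falls off the work surface, if the arm or the gripper's body presses on something with over 40 N, if the wrist force passes 120 N, or if a joint passes its speed limit or range.

## Robot

A 6-joint arm with a two-finger parallel gripper is mounted at the origin on the work surface. World frame = base frame: x ahead of the robot, y to its left, z up, the work surface at z = 0. Lengths are in mm, angles in degrees, forces in N, time in s.
With the tool pointing down it reaches from about 375 to 925 mm from the base axis. Payload 5.7 kg.
Tool frame: the origin (TCP) lies midway between the tips of the shut fingers; the grasp point (between the pads) lies 19 mm behind it; z points along the fingers, y is the line along which they close (so a half turn about z gives the same grasp; the last joint's range is limited). The gripper opens to 88 mm and grips with 3 to 60 N. Pads are 20 mm wide; open, the fingers measure 115 mm over their backs; the gripper's body (75 mm by 178 mm) begins 61 mm behind the grasp point.
Start: joints at [-79.933, 20.558, 86.54, -0, 72.909, -6.595], TCP at [172.016, -574.78, 222.623] pointing down, gripper open.
Joint ranges: [-170.27, 170.27], [-57.76, 135], [12.27, 136.19], [-55.21, 235.2], [11.17, 155.16], [-170.74, 170.74]. Speed limits (degrees/s): [136.94, 136.94, 180, 180, 180, 180].

## Interface

Orientations are given as a 3x3 rotation matrix whose columns are the frame's x, y, z axes.
In Python, from rig import arm gives the robot as it stands.
- The arm moves only by the tool drive_effector, called as name(argument=value, ...) on one line, values as JSON. Schema: {"type":"object","properties":{"plan":{"type":"object","properties":{"segments":{"type":"array","items":{"type":"array","items":{"type":"number"},"minItems":7,"maxItems":7},"minItems":1,"maxItems":12}},"additionalProperties":false,"required":["segments"]},"clamp_n":{"type":"number"},"only":{"type":"string"},"quiet":{"type":"boolean"},"lines":{"type":"string"}},"required":["plan"],"additionalProperties":false}. plan is an object whose key "segments" holds a list of rows, 1 to 12 of them, each of 7 numbers: dx, dy, dz in shares of the most that a row can go, 1 being 50 mm, then a rotation vector rx, ry, rz in units of 10 degrees, then the opening from 0.0 (shut) to 1.0 (fully open); each row shifts and turns the commanded pose from where the row before left it, along the tool's axes as they then stand; what a row does not reach is not made up. A row lasts 1/10 s, in which the tool goes at most 50 mm and 8.59 degrees, less where a joint would pass 70% of its speed; a pose out of reach is approached as far as the arm can. The fingers move at their own pace and stop on an object; clamp_n is the grip in N (left out, the last holds). Time passes only in rows, so rows that do not move let the fingers close. The tool returns the time, the measured TCP pose, the force, the opening and the grip force at its end. only (a regular expression) keeps the lines of the reply that match it, lines (a string "A,B") keeps lines A to B, and quiet returns only ok. Input that does not fit is refused with a message, and nothing moves.
- arm.get_state(): the state, without advancing time (a new reading comes with each control period).
- arm.snapshot(name): name is "scene" or "top"; returns the picture (400x640x3 uint8, blue, green, red); there is no depth.
- arm.camera_info(name): a dict with "fov_y" (degrees; the focal length in pixels is half the picture's height over the tangent of half this angle, whatever the lens; pixels are square), "cx", "cy" (the principal point, pixels), "xyz" and "rotation" of the camera in the world. Camera axes: x right, y up, looking along -z (the intrinsics and any distortion apply to the point x, -y, -z); pixel columns grow to the right and rows downward; lengths in mm; the calibration is good to about 2 mm. A picture is of the moment at which its call begins. camera_info takes no time and is no camera call.
- arm.job_done(): hands the job in; it is judged then, once.
The state is a dict: "time": time; "joints": joint angles; "dq": joint speeds; "effort": joint torques, N m; "eef_pos": TCP position; "tool_rot": TCP orientation; "ft_force": force on the tool from outside, world axes, zero at the start; "moment": the same for the moment, N m; "width": opening from 0.0 (shut) to 1.0 (fully open); "gripper_force": force on a finger pad.
Only numpy, scipy, OpenCV 4.12 (cv2) and the standard library are available. Lean on these libraries where they do the work, as an engineer would, in place of code of your own. Each camera call takes 0.05 s, during which the arm holds its last target. There are 200 camera calls.

## Working session

There is one attempt and no reset: what is moved stays moved. The work goes in short steps, Python scripts to look and compute and a tool call to move; the robot and the scene stay as the last step left them, time stands still between calls to the robot, and variables do not carry over. Pictures are saved under pics/ and viewed, at most 10 in all, crops included, and the job is handed in when it is done.

```bash
ls; mkdir -p pics
```

Run:
```python
from rig import arm
import cv2
for n in("scene","top"):
    cv2.imwrite(f"pics/{n}0.png",arm.snapshot(n)); print(arm.camera_info(n))
s=arm.get_state(); print(s)
```

```text
pics
rig.py
{'fov_y': 44.46183566185487, 'cx': 321.01204389019745, 'cy': 194.3557735938253, 'xyz': array([1406.3782083 ,  627.05112902, 1157.86427585]), 'rotation': array([[-0.62674048, -0.53285554,  0.56856077],
       [ 0.77922745, -0.42766565,  0.45815573],
       [-0.00097691,  0.7301829 ,  0.68325104]])}
{'fov_y': 51.36618410230903, 'cx': 313.44317983905245, 'cy': 202.7138846971151, 'xyz': array([ 497.83152196,  -46.55941669, 1276.91316821]), 'rotation': array([[ 0.00626759,  0.99832831, -0.05745703],
       [-0.99997354,  0.00646931,  0.00332538],
       [ 0.00369152,  0.05743467,  0.99834244]])}
{'time': 0.1, 'joints': array([-7.99329293e+01,  2.05949436e+01,  8.65909954e+01,  3.46411832e-04,
        7.29080308e+01, -6.59304063e+00]), 'dq': array([ 0.07285365, -0.02946615, -0.10184654, -0.00484717,  0.02779054,
        0.08621659]), 'effort': array([ 3.26839327e-04, -5.16357279e+01, -2.71406919e+01,  6.77057519e-02,
        2.76357844e-02, -1.69809954e-05]), 'eef_pos': array([ 171.92175258, -574.21111976,  221.89374074]), 'tool_rot': array([[ 9.58022858e-01,  2.86691689e-01, -2.80997711e-04],
       [ 2.86691761e-01, -9.58021515e-01,  1.61584094e-03],
       [ 1.94046315e-04, -1.62857228e-03, -9.99998655e-01]]), 'ft_force': array([-0.65716343, -0.31082422,  0.31898649]), 'moment': array([ 0.02046028, -0.01303642, -0.03902675]), 'gripper_force': 0.0, 'width': 0.9977078354875492}
```
View pics/scene0.png

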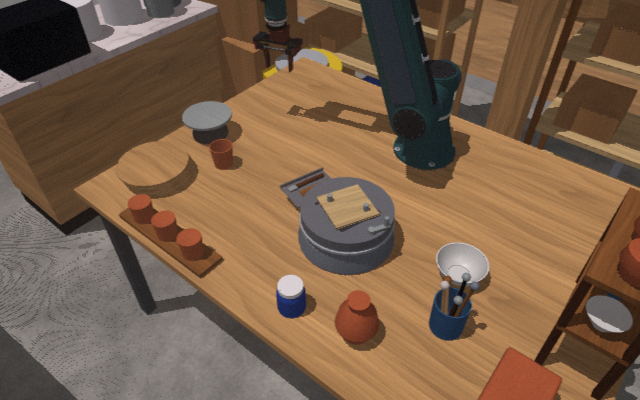

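View pics/top0.png

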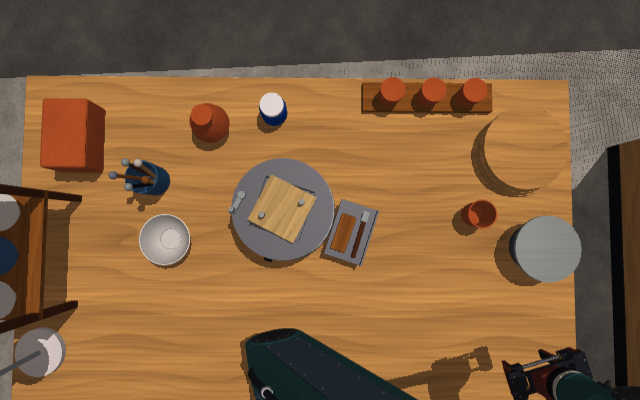

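The scene shows the wheel at about (347,222) with the crooked plate on top. In the top view the wheel is at (283,211), the pins at about (262,216) and (301,203), the clip at (237,202), and the tray at (350,232). I'll enlarge the wheel next.

Create h.py:
```python
import numpy as np, cv2
from rig import arm
def ray(n,u,v):
    c=arm.camera_info(n); f=200/np.tan(np.radians(c["fov_y"]/2))
    return c["xyz"], c["rotation"]@np.array([(u-c["cx"])/f,-(v-c["cy"])/f,-1.])
def plane(n,u,v,z):
    o,d=ray(n,u,v); return (o+d*(z-o[2])/d[2])
def proj(n,p):
    c=arm.camera_info(n); f=200/np.tan(np.radians(c["fov_y"]/2))
    q=c["rotation"].T@(np.asarray(p,float)-c["xyz"]); return np.array([c["cx"]-f*q[0]/q[2], c["cy"]+f*q[1]/q[2]])
def two(a,b):
    (o,d),(p,e)=ray("top",*a),ray("scene",*b)
    s=np.linalg.lstsq(np.c_[d,-e],p-o,rcond=None)[0]
    A,B=o+s[0]*d,p+s[1]*e; return (A+B)/2,np.linalg.norm(A-B)
```

Run:
```python
import cv2,numpy as np
a=cv2.imread("pics/top0.png")[150:275,220:390]; b=cv2.imread("pics/scene0.png")[160:285,270:410]
r=lambda i,k:cv2.resize(i,None,fx=k,fy=k,interpolation=cv2.INTER_CUBIC)
cv2.imwrite("pics/c_top.png",r(a,4.5)); cv2.imwrite("pics/c_scene.png",r(b,4.5))
```

```text
(no output)
```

View pics/c_top.png

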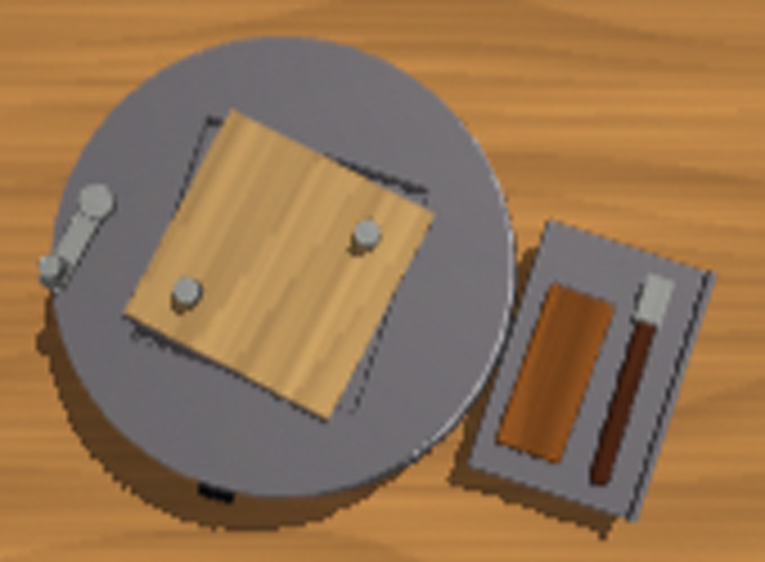

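View pics/c_scene.png

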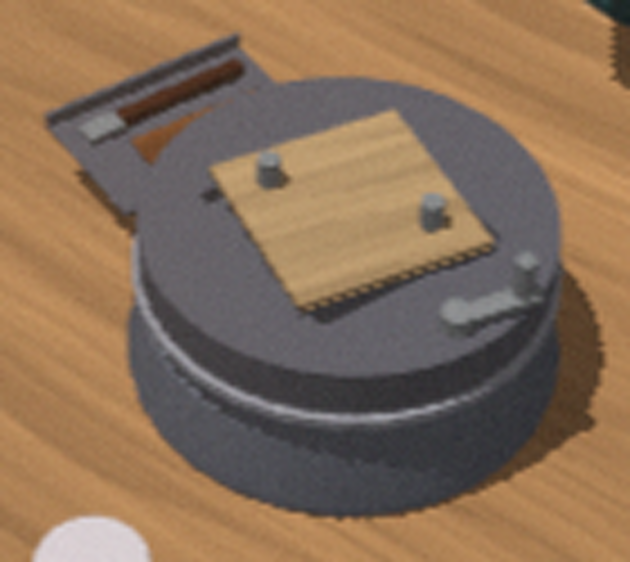

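The top crop shows the pivot at (97,200), peg top (50,267), pin tops (366,231) and (186,291), and recess corners (210,118) and (428,190). The scene crop confirms the plate is lying on top, with the pin tops at (268,158) and (433,200) and the peg top at (527,258).

Run:
```python
from h import *
T=lambda x,y:((x+.5)/4.5-.5+220,(y+.5)/4.5-.5+150)
S=lambda x,y:((x+.5)/4.5-.5+270,(y+.5)/4.5-.5+160)
np.set_printoptions(precision=1,suppress=True)
im=cv2.imread("pics/top0.png"); hsv=cv2.cvtColor(im,cv2.COLOR_BGR2HSV)
# holder circle: extremes of top face read off the crop: ellipse fit from rim points
m=(hsv[...,1]<70).astype(np.uint8); m[:150]=0;m[275:]=0;m[:,:220]=0;m[:,336:]=0
c=max(cv2.findContours(m,cv2.RETR_EXTERNAL,cv2.CHAIN_APPROX_NONE)[0],key=cv2.contourArea)
w=np.array([plane("top",*p,131.)[:2] for p in c[:,0].astype(float)])
# algebraic + trimmed circle fit
k=np.ones(len(w),bool)
for _ in range(8):
    A=np.c_[2*w[k],np.ones(k.sum())]; s=np.linalg.lstsq(A,(w[k]**2).sum(1),rcond=None)[0]
    r=np.sqrt(s[2]+s[:2]@s[:2]); e=np.linalg.norm(w-s[:2],axis=1)-r; k=abs(e)<max(2,1.5*np.median(abs(e)))
print("holder",s[:2],r,k.sum(),len(k))
P={n:plane("top",*T(*q),z) for n,q,z in [("pivot",(97,200),142),("peg",(50,267),172),("pin1",(366,231),165),("pin2",(186,291),165),
 ("c1",(231,109),143),("c2",(433,212),143),("c3",(329,420),143),("c4",(124,316),143),("r1",(210,118),131),("r2",(428,190),131),("t1",(545,220),60),("t2",(712,272),60)]}
for n in P: print(n,P[n])
print("pins 2view",two(T(366,231),S(268,158)),two(T(186,291),S(433,200)),"peg",two(T(50,267),S(527,258)),"pivot",two(T(97,200),S(455,310)))
a=lambda d:np.degrees(np.arctan2(d[1],d[0]))
print("pincentre",(P["pin1"]+P["pin2"])/2,"sep",np.linalg.norm(P["pin1"]-P["pin2"]),"plate c",sum(P[x] for x in("c1","c2","c3","c4"))/4)
print("angles: recess",a(P["r1"]-P["r2"]),"tray",a(P["t1"]-P["t2"]),"pivot dir",a(P["pivot"][:2]-s[:2]),a(P["pivot"]-(P["pin1"]+P["pin2"])/2),np.linalg.norm(P["pivot"][:2]-s[:2]))
print("plate edges",a(P["c1"]-P["c2"]),a(P["c4"]-P["c3"]),a(P["c1"]-P["c4"]),a(P["c2"]-P["c3"]),"pins",a(P["pin1"]-P["pin2"]))
print("clip dir",a(P["peg"]-P["pivot"]),np.linalg.norm((P["peg"]-P["pivot"])[:2]))
```

```text
holder [546.4  34.9] 140.6667416483033 235 353
pivot [585.6 147.5 142. ]
peg [543.4 169.4 172. ]
pin1 [566.4 -16.8 165. ]
pin2 [530.   89.8 165. ]
c1 [641.6  66.6 143. ]
c2 [579.5 -56.8 143. ]
c3 [453.3   5.2 143. ]
c4 [515.2 129.8 143. ]
r1 [637.5  80.7 131. ]
r2 [593.9 -53.7 131. ]
t1 [ 580.8 -130.6   60. ]
t2 [ 547.5 -239.4   60. ]
pins 2view (array([566.8, -17.4, 166.2]), np.float64(1.6257547476988652)) (array([530.3,  89.3, 165. ]), np.float64(1.320438695067676)) peg (array([543.6, 168.9, 173.1]), np.float64(0.6734618140404875)) pivot (array([585.7, 146.3, 145.7]), np.float64(1.3666772268424714))
pincentre [548.2  36.5 165. ] sep 112.64406557444624 plate c [547.4  36.2 143. ]
angles: recess 72.04333080146023 tray 73.02526495329805 pivot dir 70.79082923221203 71.3560004658653 119.23254784271676
plate edges 63.29326436078646 63.57233039708942 -26.562957856958818 -26.16186440429289 pins -71.14982626495065
clip dir 152.49340585489452 47.54474658077793
```

Careful with the scale: shifts go in shares of 50 mm and turns go in units of 10 degrees. That gives: 38.4 mm is 0.768, -30 mm is -0.6.

drive_effector(plan={"segments": [[0.768, -0.6, 0, 0, 0, 0, 0.6], [0.768, -0.6, 0, 0, 0, 0, 0.6], [0.768, -0.6, 0, 0, 0, 0, 0.6], [0.768, -0.6, 0, 0, 0, 0, 0.6], [0.768, -0.6, 0, 0, 0, 0, 0.6], [0.768, -0.6, 0, 0, 0, 0, 0.6], [0.768, -0.6, 0, 0, 0, 0, 0.6], [0.768, -0.6, 0, 0, 0, 0, 0.6], [0.768, -0.6, 0, 0, 0, 0, 0.6], [0.768, -0.6, 0, 0, 0, 0, 0.6], [0.768, -0.6, 0, 0, 0, 0, 0.6], [0.768, -0.6, 0, 0, 0, 0, 0.6]]}, clamp_n=20)

```text
time: 1.3
eef_pos: [510.8, -95.8, 222.5]
tool_rot: [[0.958, 0.287, -0.0], [0.287, -0.958, 0.0], [-0.0, -0.0, -1.0]]
ft_force: [0.4, -0.7, 0.7]
width: 0.601
gripper_force: 0.0
```

drive_effector(plan={"segments": [[0.768, -0.6, 0, 0, 0, 0, 0.6], [0, 0, 0, 0, 0, -0.85, 0.6], [0, 0, 0, 0, 0, -0.85, 0.6], [0, 0, 0, 0, 0, -0.85, 0.6], [0, 0, 0, 0, 0, -0.85, 0.6], [0, 0, 0, 0, 0, -0.85, 0.6], [0, 0, 0, 0, 0, -0.85, 0.6], [0, 0, 0, 0, 0, -0.85, 0.6], [0, 0, 0, 0, 0, -0.85, 0.6], [0, 0, 0, 0, 0, -0.85, 0.6], [0, 0, 0, 0, 0, -0.85, 0.6], [0, 0, 0, 0, 0, -0.8, 0.6]]})

```text
time: 2.5
eef_pos: [538.1, -57.9, 222.3]
tool_rot: [[-0.342, 0.94, -0.001], [0.94, 0.342, 0.0], [0.001, -0.001, -1.0]]
ft_force: [0.5, 0.3, 0.0]
width: 0.6
gripper_force: 0.0
```

Add to h.py:
```python
def rel(p):
    s=arm.get_state(); d=np.asarray(p,float)-s["eef_pos"]; print("eef",s["eef_pos"].round(1),"to go, tool axes",(s["tool_rot"].T@d).round(1),"x-yaw",np.degrees(np.arctan2(*s["tool_rot"][1::-1,0])).round(1),"F",s["ft_force"].round(1))
```

```bash
python3 -c "
from h import *
rel([566.4,-17,147]);print(arm.get_state()['joints'])"
```

```text
eef [538.1 -57.9 222.3] to go, tool axes [28.7 40.7 75.3] x-yaw 110.0 F [0.5 0.3 0. ]
[-1.34642483e+01  1.57782358e+01  9.37927072e+01  6.74041336e-03
  7.04857543e+01 -3.34721640e+01]
```

Scaled: 40.7 mm is 0.814, 28.7 mm is 0.574.

drive_effector(plan={"segments": [[0.574, 0.814, 0, 0, 0, 0, 0.6], [0, 0, 0, 0, 0, 0, 0.6], [0, 0, 0.4, 0, 0, 0, 0.6], [0, 0, 0.4, 0, 0, 0, 0.6], [0, 0, 0.4, 0, 0, 0, 0.6], [0, 0, 0.24, 0, 0, 0, 0.6], [0, 0, 0, 0, 0, 0, 0.6], [0, 0, 0, 0, 0, 0, 0]]}, clamp_n=20)

```text
time: 3.3
eef_pos: [567.2, -17.5, 150.9]
tool_rot: [[-0.336, 0.942, -0.0], [0.942, 0.336, 0.0], [0.0, -0.0, -1.0]]
ft_force: [-0.3, 0.3, 0.2]
width: 0.546
gripper_force: 0.0
```

drive_effector(plan={"segments": [[0, 0, 0, 0, 0, 0, 0], [0, 0, 0, 0, 0, 0, 0], [0, 0, 0, 0, 0, 0, 0], [0, 0, 0, 0, 0, 0, 0], [0, 0, 0, 0, 0, 0, 0]]})

```text
time: 3.8
eef_pos: [567.2, -17.5, 151.1]
tool_rot: [[-0.337, 0.942, 0.0], [0.942, 0.337, -0.0], [-0.0, 0.0, -1.0]]
ft_force: [-0.8, -0.6, 2.6]
width: 0.172
gripper_force: 20.0
```

```bash
python3 -c "
from h import *
rel([566.4,-17,147]); cv2.imwrite('pics/top1.png',arm.snapshot('top'))"
```

```text
eef [567.2 -17.5 151.1] to go, tool axes [ 0.8 -0.5  4.1] x-yaw 109.7 F [-0.8 -0.6  2.6]
```

Scaled: 2.2 mm is 0.044, 2.1 mm is 0.042, -2.4 degrees is -0.24.

drive_effector(plan={"segments": [[0, 0.04, 0, 0, 0, -0.2, 0], [0, 0.04, 0, 0, 0, -0.2, 0], [0.002, 0.042, 0, 0, 0, -0.2, 0], [0.002, 0.044, 0, 0, 0, -0.24, 0], [0, 0, 0, 0, 0, 0, 0], [0, 0, 0, 0, 0, 0, 0]]})

```text
time: 4.45
eef_pos: [574.9, -14.1, 150.9]
tool_rot: [[-0.47, 0.883, 0.001], [0.883, 0.47, -0.0], [-0.0, 0.0, -1.0]]
ft_force: [-0.7, -1.3, 2.6]
width: 0.173
gripper_force: 20.0
```

Run:
```python
from h import *
rel([566.4,-17,147]); im=arm.snapshot('top'); cv2.imwrite('pics/top2.png',im)
b=arm.snapshot("scene")
r=lambda i,k:cv2.resize(i,None,fx=k,fy=k,interpolation=cv2.INTER_CUBIC)
cv2.imwrite("pics/c2.png",np.hstack([r(im[150:275,225:345],3.3),r(b[160:285,280:400],3.3)]))
```

```text
eef [574.9 -14.1 150.9] to go, tool axes [ 1.4 -8.9  3.9] x-yaw 118.0 F [-0.7 -1.3  2.6]
```

View pics/c2.png

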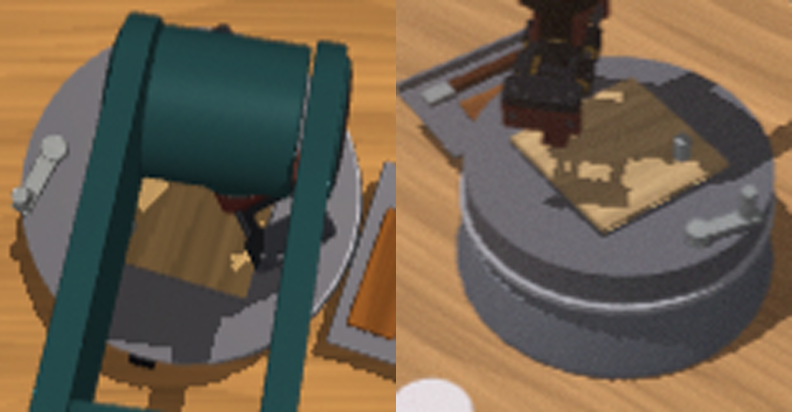

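The plate edge now runs at about 16–18° in the top view, parallel to the recess. I'll release the pin and press on the centre with the fingers shut.

Scaled: -35 mm is -0.7, 20 mm is 0.4.

drive_effector(plan={"segments": [[0, 0, 0, 0, 0, 0, 0.6], [0, 0, 0, 0, 0, 0, 0.6], [0, 0, 0, 0, 0, 0, 0.6], [0, 0, -0.7, 0, 0, 0, 0.5], [0.57, -0.006, 0, 0, 0, 0, 0], [0.572, -0.008, 0, 0, 0, 0, 0], [0, 0, 0, 0, 0, 0, 0], [0, 0, 0, 0, 0, 0, 0], [0, 0, 0.4, 0, 0, 0, 0], [0, 0, 0.34, 0, 0, 0, 0], [0, 0, 0, 0, 0, 0, 0]]}, clamp_n=20)

```text
time: 5.65
eef_pos: [546.0, 35.4, 146.6]
tool_rot: [[-0.47, 0.883, -0.004], [0.883, 0.47, 0.0], [0.002, -0.003, -1.0]]
ft_force: [-0.4, 0.6, -0.5]
width: 0.003
gripper_force: 0.0
```

drive_effector(plan={"segments": [[0, 0, 0.04, 0, 0, 0, 0], [0, 0, 0.02, 0, 0, 0, 0], [0, 0, 0.02, 0, 0, 0, 0], [0, 0, 0.02, 0, 0, 0, 0], [0, 0, 0, 0, 0, 0, 0]]})

```text
time: 6.15
eef_pos: [547.3, 36.1, 143.9]
tool_rot: [[-0.47, 0.882, 0.0], [0.882, 0.47, 0.0], [-0.0, 0.0, -1.0]]
ft_force: [-0.1, -0.2, -0.5]
width: 0.003
gripper_force: 0.0
```

```bash
python3 -c "
from h import *
rel([547.5,36,143])"
```

```text
eef [547.3  36.1 143.9] to go, tool axes [-0.2  0.1  0.9] x-yaw 118.1 F [-0.1 -0.2 -0.5]
```

Scaled: 1 mm is 0.02.

drive_effector(plan={"segments": [[0, 0, 0.02, 0, 0, 0, 0], [0, 0, 0.02, 0, 0, 0, 0], [0, 0, 0, 0, 0, 0, 0]]})

```text
time: 6.45
eef_pos: [547.5, 36.2, 142.0]
tool_rot: [[-0.47, 0.882, 0.001], [0.882, 0.47, 0.0], [-0.0, 0.001, -1.0]]
ft_force: [-1.1, -0.9, 3.2]
width: 0.005
gripper_force: 1.5
```

drive_effector(plan={"segments": [[0, 0, 0.02, 0, 0, 0, 0], [0, 0, 0.02, 0, 0, 0, 0], [0, 0, 0, 0, 0, 0, 0]]})

```text
time: 6.75
eef_pos: [547.4, 36.2, 139.6]
tool_rot: [[-0.47, 0.882, 0.0], [0.882, 0.47, 0.0], [-0.0, 0.0, -1.0]]
ft_force: [0.1, 0.8, 2.7]
width: 0.002
gripper_force: 1.3
```

drive_effector(plan={"segments": [[0, 0, 0.02, 0, 0, 0, 0], [0, 0, 0.02, 0, 0, 0, 0], [0, 0, 0.02, 0, 0, 0, 0], [0, 0, 0.02, 0, 0, 0, 0], [0, 0, 0, 0, 0, 0, 0]]})

```text
time: 7.25
eef_pos: [547.4, 36.1, 135.6]
tool_rot: [[-0.47, 0.882, 0.0], [0.882, 0.47, 0.0], [-0.0, 0.0, -1.0]]
ft_force: [0.2, -0.3, 3.1]
width: 0.007
gripper_force: 1.4
```

drive_effector(plan={"segments": [[0, 0, 0.02, 0, 0, 0, 0], [0, 0, 0.02, 0, 0, 0, 0], [0, 0, 0.02, 0, 0, 0, 0], [0, 0, 0, 0, 0, 0, 0]]})

```text
time: 7.65
eef_pos: [547.3, 36.1, 132.5]
tool_rot: [[-0.47, 0.882, 0.0], [0.882, 0.47, 0.0], [-0.0, 0.0, -1.0]]
ft_force: [0.9, -0.5, 1.2]
width: 0.007
gripper_force: 1.2
```

Scaled: 1 mm is 0.02.

drive_effector(plan={"segments": [[0, 0, 0.02, 0, 0, 0, 0], [0, 0, 0.02, 0, 0, 0, 0], [0, 0, 0, 0, 0, 0, 0]]})

```text
time: 7.95
eef_pos: [547.5, 36.1, 131.3]
tool_rot: [[-0.47, 0.882, 0.001], [0.882, 0.47, 0.0], [-0.0, 0.001, -1.0]]
ft_force: [-0.5, 0.6, 9.7]
width: 0.004
gripper_force: 4.8
```

drive_effector(plan={"segments": [[0, 0, 0.02, 0, 0, 0, 0], [0, 0, 0.02, 0, 0, 0, 0], [0, 0, 0, 0, 0, 0, 0], [0, 0, 0, 0, 0, 0, 0]]})

```text
time: 8.35
eef_pos: [547.5, 36.1, 131.2]
tool_rot: [[-0.471, 0.882, 0.001], [0.882, 0.471, -0.0], [-0.001, 0.001, -1.0]]
ft_force: [-5.8, 0.3, 25.4]
width: 0.007
gripper_force: 13.0
```

The insert is home: the tool reached z = 131.2 with a firm 25 N stop. Next I'll go to the clip's peg.

Scaled: 39.7 mm is 0.794, 19.8 mm is 0.396, -8.5 degrees is -0.85.

drive_effector(plan={"segments": [[0, 0, -0.6, 0, 0, 0, 0], [0, 0, -0.6, 0, 0, 0, 0], [0.794, 0.396, 0, 0, 0, 0, 0.5], [0.794, 0.396, 0, 0, 0, 0, 0.5], [0.794, 0.396, 0, 0, 0, 0, 0.5], [0, 0, 0, 0, 0, -0.85, 0.5], [0, 0, 0, 0, 0, -0.85, 0.5], [0, 0, 0, 0, 0, -0.85, 0.5], [0, 0, 0, 0, 0, -0.85, 0.5], [0, 0, 0, 0, 0, 0, 0.5]]}, clamp_n=12)

```text
time: 9.35
eef_pos: [542.5, 169.2, 187.8]
tool_rot: [[-0.884, 0.467, -0.002], [0.467, 0.884, -0.0], [0.002, -0.001, -1.0]]
ft_force: [-0.1, 0.1, -0.1]
width: 0.498
gripper_force: 0.0
```

Run:
```python
from h import *
rel([543.8,169.2,150]); im=arm.snapshot('top'); b=arm.snapshot("scene")
r=lambda i,k:cv2.resize(i,None,fx=k,fy=k,interpolation=cv2.INTER_CUBIC)
cv2.imwrite("pics/c3.png",np.hstack([r(im[150:275,225:345],3.3),r(b[160:285,290:410],3.3)]))
```

```text
eef [542.5 169.2 187.8] to go, tool axes [-1.2  0.7 37.8] x-yaw 152.2 F [-0.1  0.1 -0.1]
```

View pics/c3.png

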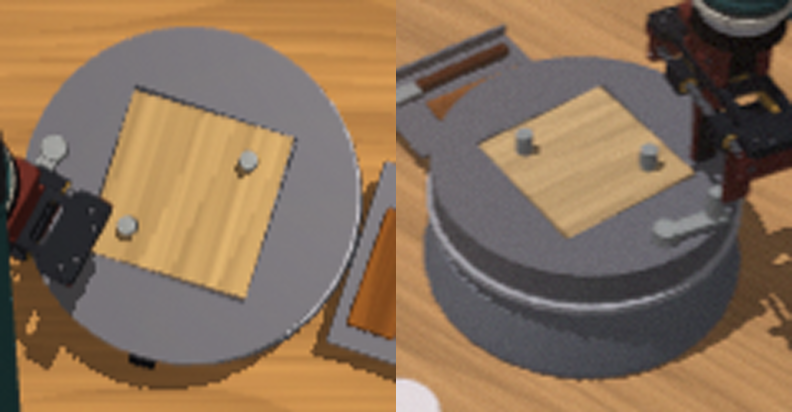

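The pictures show the insert flush in the recess, with matching corners at (135,88), (295,135) and (245,298), and the fingers straddling the peg. I'll lower and grip.

Scaled: -1 mm is -0.02, 18 mm is 0.36.

drive_effector(plan={"segments": [[-0.02, 0.01, 0.36, 0, 0, 0, 0.5], [0, 0, 0.36, 0, 0, 0, 0.5], [0, 0, 0, 0, 0, 0, 0.5], [0, 0, 0, 0, 0, 0, 0], [0, 0, 0, 0, 0, 0, 0], [0, 0, 0, 0, 0, 0, 0], [0, 0, 0, 0, 0, 0, 0]]}, clamp_n=12)

```text
time: 10.15
eef_pos: [545.1, 169.2, 153.4]
tool_rot: [[-0.883, 0.469, 0.001], [0.469, 0.883, 0.0], [-0.001, 0.001, -1.0]]
ft_force: [-2.1, -2.4, 0.9]
width: 0.172
gripper_force: 1.7
```

Run:
```python
from h import *
rel([543.8,169.2,150])
# one arc step: rotation 8 deg about pivot, translation in the tool frame (x radial, y ccw tangent sign)
s=arm.get_state(); pv=np.array([584.8,148]); p=s["eef_pos"][:2]; R=s["tool_rot"][:2,:2]
a=np.radians(8); Q=np.array([[np.cos(a),-np.sin(a)],[np.sin(a),np.cos(a)]])
print("step tool", R.T@(pv+Q@(p-pv)-p), "r",np.linalg.norm(p-pv),"dir",np.degrees(np.arctan2(*(p-pv)[::-1])))
```

```text
eef [545.1 169.2 153.4] to go, tool axes [ 1.2 -0.6  3.4] x-yaw 152.0 F [-2.1 -2.4  0.9]
step tool [-0.41996675 -6.25931458] r 44.96635577644977 dir 151.88120391373906
```

Scaled: -6.4 mm is -0.128, -0.4 mm is -0.008, -8 degrees is -0.8.

drive_effector(plan={"segments": [[0, 0, 0, 0, 0, 0, 0], [-0.008, -0.128, 0, 0, 0, -0.8, 0], [-0.008, -0.128, 0, 0, 0, -0.8, 0], [-0.008, -0.128, 0, 0, 0, -0.8, 0], [-0.008, -0.128, 0, 0, 0, -0.8, 0], [-0.008, -0.128, 0, 0, 0, -0.8, 0], [-0.008, -0.128, 0, 0, 0, -0.8, 0], [0, 0, 0, 0, 0, 0, 0]]}, clamp_n=15)

```text
time: 10.95
eef_pos: [542.0, 131.8, 153.3]
tool_rot: [[-0.939, -0.344, 0.001], [-0.344, 0.939, 0.001], [-0.001, 0.0, -1.0]]
ft_force: [-2.0, 0.9, 5.1]
width: 0.155
gripper_force: 15.0
```

Run:
```python
from h import *
s=arm.get_state(); pv=np.array([584.8,148]); p=s["eef_pos"][:2]
rel([543.8,169.2,150]); print("r",np.linalg.norm(p-pv),"dir",np.degrees(np.arctan2(*(p-pv)[::-1]))%360, s["joints"][5])
```

```text
eef [542.  131.8 153.3] to go, tool axes [-14.5  34.5   3.3] x-yaw -159.9 F [-2.   0.9  5.1]
r 45.71652614254275 dir 200.70644052018875 -103.5637525311712
```

Tracking well, and the peg is held (opening 13.6 mm). I'll continue to the stop at 251.8°.

drive_effector(plan={"segments": [[-0.008, -0.128, 0, 0, 0, -0.8, 0], [-0.008, -0.128, 0, 0, 0, -0.8, 0], [-0.008, -0.128, 0, 0, 0, -0.8, 0], [-0.008, -0.128, 0, 0, 0, -0.8, 0], [-0.008, -0.128, 0, 0, 0, -0.8, 0], [-0.008, -0.128, 0, 0, 0, -0.8, 0], [-0.004, -0.064, 0, 0, 0, -0.4, 0], [0, 0, 0, 0, 0, 0, 0]]})

```text
time: 11.75
eef_pos: [570.1, 104.7, 153.2]
tool_rot: [[-0.31, -0.951, -0.001], [-0.951, 0.31, 0.001], [-0.001, 0.002, -1.0]]
ft_force: [-4.0, 3.3, 7.4]
width: 0.155
gripper_force: 15.0
```

Run:
```python
from h import *
s=arm.get_state(); pv=np.array([584.8,148]); p=s["eef_pos"][:2]
rel([543.8,169.2,150]); print("r",np.linalg.norm(p-pv),"dir",np.degrees(np.arctan2(*(p-pv)[::-1]))%360, s["joints"][5],s["width"])
```

```text
eef [570.1 104.7 153.2] to go, tool axes [-53.2  45.1   3.3] x-yaw -108.1 F [-4.   3.3  7.4]
r 45.75095906169667 dir 251.28532604439607 -158.42658568566313 0.15502866388645714
```

Scaled: -1 mm is -0.02.

drive_effector(plan={"segments": [[0, -0.02, 0, 0, 0, 0, 0], [0, -0.02, 0, 0, 0, 0, 0], [0, 0, 0, 0, 0, 0, 0]]})

```text
time: 12.05
eef_pos: [570.1, 104.6, 153.2]
tool_rot: [[-0.312, -0.95, -0.004], [-0.95, 0.312, 0.002], [-0.0, 0.005, -1.0]]
ft_force: [-8.5, 5.1, 10.9]
width: 0.157
gripper_force: 15.0
```

drive_effector(plan={"segments": [[0, -0.02, 0, 0, 0, 0, 0], [0, 0, 0, 0, 0, 0, 0]]})

```text
time: 12.25
eef_pos: [570.2, 104.5, 153.1]
tool_rot: [[-0.312, -0.95, -0.006], [-0.95, 0.312, 0.002], [-0.0, 0.006, -1.0]]
ft_force: [-10.2, 5.1, 13.6]
width: 0.157
gripper_force: 15.0
```

Scaled: 2 mm is 0.04, -45 mm is -0.9.

drive_effector(plan={"segments": [[0, 0.04, 0, 0, 0, 0, 0], [0, 0.01, 0, 0, 0, 0, 0.4], [0, 0, 0, 0, 0, 0, 0.4], [0, 0, 0, 0, 0, 0, 0.4], [0, 0, -0.6, 0, 0, 0, 0.4], [0, 0, -0.9, 0, 0, 0, 0.4], [0, 0, -0.9, 0, 0, 0, 0.4], [-0.9, 0, 0, 0, 0, 0, 0.4], [-0.9, 0, 0, 0, 0, 0, 0.4], [-0.9, 0, 0, 0, 0, 0, 0.4], [-0.9, 0, 0, 0, 0, 0, 0.4], [0, 0, 0, 0, 0, 0, 0.4]]})

```text
time: 13.45
eef_pos: [627.8, 280.0, 271.8]
tool_rot: [[-0.305, -0.952, 0.001], [-0.952, 0.305, 0.002], [-0.003, -0.0, -1.0]]
ft_force: [0.2, -0.6, 0.3]
width: 0.398
gripper_force: 0.0
```

Run:
```python
from h import *
im=arm.snapshot('top'); b=arm.snapshot("scene"); rel([0,0,0])
r=lambda i,k:cv2.resize(i,None,fx=k,fy=k,interpolation=cv2.INTER_CUBIC)
cv2.imwrite("pics/c4.png",np.hstack([r(im[150:275,225:345],3.3),r(b[160:285,290:410],3.3)]))
```

```text
eef [626.6 275.5 271.8] to go, tool axes [454.4 511.5 272.6] x-yaw -107.9 F [ 0.2 -0.3 -0.1]
```

View pics/c4.png

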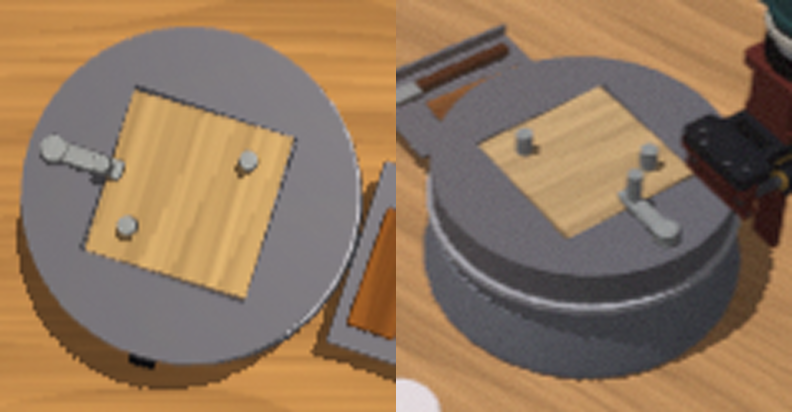

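The clip runs from its pivot at (54,149) over the insert's edge at about (115,170), pointing at the axis. The insert is flush and the gripper is clear, so I'm handing it in.

```bash
python3 -c "
from rig import arm
print(arm.job_done())"
```

```text
the job is handed in; nothing more can be done
None
```

The insert is home and flush in the recess, the clip has been swung round to its stop over the insert's edge, and the job was handed in at about 13.5 s with the gripper clear and no bystanders touched; no verdict came back.

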